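# Fold out the bracket arm and set the instrument cassette on it

## Task

Get the instrument cassette ready on the counter bracket: swing the bracket's support arm fully out until it clicks past its detent and rests against its stop, and fold both flaps of the carton back outwards, well past upright, with the cassette still lying inside. Only then lift the cassette out by its handle and set it down, without dropping it, level, centred and square on the bracket's ledge and arm, its long side along the ledge. Let go, leave the arm latched and the flaps open, and leave everything else on the counter where it stands.

Things in the scene. Friction and masses are not known exactly. Their poses are not given: they have to be found in the camera images.
- bracket: Fixed white metal bracket: base plate 10 mm thick (x -95..105, y -85..85 mm), origin under it on the counter. Fixed ledge along y (x -75..-32, y -75..75, top 70 mm high), low lip behind it (x -80..-75, top 82 mm), and a steel support arm on a pivot post. Folded, the arm points along bracket +y; fully out along +x, square to the ledge: ledge and arm then carry the cassette.
- bracket_seat (a point): Where the middle of the cassette's underside belongs: above the bracket's origin at the height of the ledge and arm tops (70 mm). Same axes as the bracket.
- swing_pivot (a point): Vertical swing axis of the support arm, at the arm's top (bracket x -15, y 0, z 70 mm).
- swing_tip (a point): Centre of the arm's round black rubber end (radius 11 mm), on the arm's top face, 115 mm from the pivot. The arm is a level bar 22 mm wide, 16 mm thick (54 to 70 mm above the counter), 126 mm long; below it is open down to the base plate, but for a plunger housing (top 38 mm) about 50 mm from the pivot.
- support_arm (a joint): Swing of the arm in rad: 0 = folded along bracket +y, growing clockwise seen from above to 1.57 = against its stop, along bracket +x. About 0.3 before the stop it meets a spring plunger (detent, about 3 N at the tip), rides over it at 1.45 and snaps to the stop, which holds it; let go sooner it springs back to about 1.27. Below that it stays where it is left.
- carton: Open cardboard carton 150 x 212 x 80 mm (x, y, z), walls 4 mm, floor 4 mm, fixed; origin under its middle on the counter. Long sides along its y carry two flaps hinged at the rim.
- flap_near (a joint): Flap hinged on the carton's -x rim (hinge line x -73 mm, z 80 mm, along y), 60 mm wide, 206 mm long, 4 mm thick. 0 = shut, lying level over the opening, 1.57 = upright, up to 2.6 = folded outwards. Stiff crease: stays where it is left.
- flap_far (a joint): Same flap on the carton's +x rim (hinge line x +73 mm, z 80 mm); same angles, folding outwards to +x.
- flap_near_edge (a point): Middle of the near flap's free edge.
- flap_far_edge (a point): Middle of the far flap's free edge.
- cassette: Steel instrument cassette lying in the carton, body 110 x 180 x 30 mm (x, y, z) with slots in its lid and a fixed handle bar on top, about 0.45 kg; origin at the middle of its underside.
- cassette_handle (a point): Middle of the cassette's handle bar: bar 14 mm wide (x), 98 mm long (y), 13 mm high, its centre 58.5 mm above the cassette's underside, top at 65 mm; 22 mm free below it, feet 10 mm long at y = +-44 mm.
- jar: Bystander: white jar with steel lid, radius 36, height 75 mm; origin at its foot.
- cup: Bystander: white plastic cup, rim radius 36, height 85 mm; origin at its foot.
- disinfectant: Bystander: white bottle, radius 35, height 170 mm; origin at its foot.
- bowl: Bystander: steel bowl, radius 50, height 42 mm; origin at its foot.
- curing_light: Bystander: grey hand lamp standing on a round foot, radius 34, height 162 mm; origin at its foot.
- spatula: Bystander: mixing spatula 180 mm long lying flat; origin under its middle.
Mind the look-alikes: they are no part of the job. Leave any red look-alike of the cassette alone.

How it is judged:
By the outcome, as a careful person would: the job done as asked, in the order asked, and still so for the second after the job is handed in, with the robot touching nothing.
It also fails if it takes over 64 s, if anything falls off the work surface, if the arm or the gripper's body presses on something with over 40 N, if the wrist force passes 120 N, or if a joint passes its speed limit or range.

## Robot

A 7-joint arm with a two-finger parallel gripper is mounted at the origin on the work surface. World frame = base frame: x ahead of the robot, y to its left, z up, the work surface at z = 0. Lengths are in m, angles in degrees, forces in N, time in s.
With the tool pointing down it reaches from about 0.425 to 0.875 m from the base axis. Payload 4.7 kg.
Tool frame: the origin (TCP) lies at the very end of the fingers, on their centre line; the grasp point (between the pads) lies 19 mm behind it; z points along the fingers, y is the line along which they close (so a half turn about z gives the same grasp; the last joint's range is limited). The gripper opens to 87 mm and grips with 3 to 60 N. Pads are 19 mm wide; open, the fingers measure 117 mm over their backs; the gripper's body (75 mm by 190 mm) begins 51 mm behind the grasp point.
Start: joints at [-73.906, 18.392, -4.016, 83.108, 1.295, 78.541, -3.26], TCP at [0.171, 0.627, 0.223] pointing down, gripper open.
Joint ranges: [-163.93, 163.93], [-17.29, 119.83], [-79.2, 71.16], [3.27, 140.29], [-89.18, 269.18], [5.43, 117.66], [-154.24, 154.24]. Speed limits (degrees/s): [147.25, 147.25, 180, 180, 180, 180, 180].

## Interface

Orientations are given as [roll, pitch, yaw] about the fixed x, y, z axes, in that order (R = Rz(yaw) Ry(pitch) Rx(roll)).
In Python, from cell import get_obs, read_camera, sign_off, silhouettes gives the robot as it stands.
- The arm moves only by the tool play_rows, never from a script. Its argument "steps" is a list that holds one entry, the list of rows, each a list of 7 numbers: the shift along the tool's x, y, z in m, then the turn, a rotation vector about the tool's x, y, z in rad, then the finger opening in m, from 0 to 0.087. A call has 1 to 12 rows; each row shifts and turns the commanded pose from where the row before left it, along the tool's axes as they then stand; what a row does not reach is not made up. A row lasts 1/10 s, in which the tool goes at most 50 mm and 8.59 degrees, less where a joint would pass 70% of its speed; a pose out of reach is approached as far as the arm can. A call is refused whole if a number of a shift passes 0.05 or a number of a turn 0.15, either way. A call with a gripper value outside its range is refused whole. The fingers move at their own pace and stop on an object; "force" is the grip in N (left out, the last holds). Time passes only in rows, so rows that do not move let the fingers close. It gives the time, the measured TCP pose, the force, the opening and the grip force at its end, in the units of the state.
- get_obs(): the state, without advancing time (a new reading comes with each control period).
- read_camera(name): name is "scene" or "top" or "wrist"; returns a dict with "frame" (420x560x3 uint8, red, green, blue), "intrinsics" (3x3 intrinsics, pixels), "k1" (the pictures are not rectified: a ray, as slopes to the right and down, at radius r is drawn at 1 + k1 r^2 times it, then the intrinsics apply), "view" (4x4, takes a point from world to camera coordinates). Camera axes: x right, y up, looking along -z (the intrinsics and any distortion apply to the point x, -y, -z); pixel columns grow to the right and rows downward; lengths in m; the calibration is good to about 2 mm. A picture is of the moment at which its call begins. There is no depth.
- sign_off(): hands the job in; it is judged then, once.
Trained networks look in the newest picture that a camera, given by its name, has taken for a name from the list of things; names that differ only in an ending like _2 or _b are one class to them, and where a whole thing is asked for, a point or a joint stands for the part that bears it (a point fixed in the world has none). Each returns a list of dicts, best first, with "p" (0 to 1); they miss things now and then, are a little off and sometimes report something else, mostly with a low value. They report only what shows in the picture. A call takes as long as a camera call. They do not tell look-alikes from the thing itself.
- silhouettes(camera, name): "pixels" (420x560 bool, what is visible of it) and "extent" ([left, top, right, bottom] in pixels, round what is visible of it).
The state is a dict: "time_s": time; "qpos": joint angles; "joint_velocities": joint speeds; "effort": joint torques, N m; "tool_pos": TCP position; "tool_rot": TCP orientation; "force": force on the tool from outside, world axes, zero at the start; "wrist_torque": the same for the moment, N m; "grip_width": finger opening in m; "grasp_force": force on a finger pad.
Only numpy, scipy, OpenCV 4.12 (cv2) and the standard library are available. Lean on these libraries where they do the work, as an engineer would, in place of code of your own. Each camera call takes 0.05 s, during which the arm holds its last target. There are 200 camera calls.

## Working session

There is one attempt and no reset: what is moved stays moved. The work goes in short steps, Python scripts to look and compute and a tool call to move; the robot and the scene stay as the last step left them, time stands still between calls to the robot, and variables do not carry over. Pictures are saved under pics/ and viewed, at most 10 in all, crops included, and the job is handed in when it is done.

Besides the shell and the picture viewer there is one more tool, called by a JSON object that holds its "name" and its "arguments". play_rows: Moves the arm, as the interface text tells. Its arguments: {"type":"object","properties":{"steps":{"type":"array","items":{"type":"array","items":{"type":"array","items":{"type":"number"}}}},"force":{"type":"number"}},"required":["steps"]}

```bash
mkdir -p pics; ls
cat > h.py <<'E'
import numpy as np, cv2
from cell import *
def save(cam,fn,crop=None,scale=1):
    c=read_camera(cam); f=c['frame'][:,:,::-1].copy()
    if crop: l,t,r,b=crop; f=f[t:b,l:r]
    if scale!=1: f=cv2.resize(f,None,fx=scale,fy=scale,interpolation=cv2.INTER_CUBIC)
    cv2.imwrite('pics/'+fn,f); return c
def project(c,P):
    P=np.atleast_2d(np.asarray(P,float)); V=c['view']; q=P@V[:3,:3].T+V[:3,3]
    s=np.c_[q[:,0]/-q[:,2],-q[:,1]/-q[:,2]]; r2=(s**2).sum(1,keepdims=True); s=s*(1+c['k1']*r2)
    K=c['intrinsics']; return np.c_[s[:,0]*K[0,0]+K[0,2],s[:,1]*K[1,1]+K[1,2]]
def onplane(c,uv,z):
    uv=np.atleast_2d(np.asarray(uv,float)); K=c['intrinsics']
    d=np.c_[(uv[:,0]-K[0,2])/K[0,0],(uv[:,1]-K[1,2])/K[1,1]]; s=d.copy()
    for _ in range(20): s=d/(1+c['k1']*(s**2).sum(1,keepdims=True))
    V=c['view']; R=V[:3,:3]; o=-R.T@V[:3,3]; ray=np.c_[s[:,0],-s[:,1],-np.ones(len(s))]@R
    return o+ray*((z-o[2])/ray[:,2])[:,None]
E
python3 - <<'E'
from h import *
for cam in ('scene','top'):
    c=save(cam,cam+'0.png'); V=c['view']; print(cam,-V[:3,:3].T@V[:3,3],c['k1'])
    for n in ['bracket','swing_tip','carton','flap_near','flap_far','cassette','cassette_handle','jar','cup','disinfectant','bowl','curing_light','spatula']:
        for d in silhouettes(cam,n):
            if d['p']>.2:
                ys,xs=np.nonzero(d['pixels']); print(n,round(d['p'],2),d['extent'],(round(xs.mean()),round(ys.mean())))
print(get_obs())
E
```

```text
pics
scene [ 1.24932996 -0.69026534  0.71825021] -0.09749263962469172
bracket 0.8 [197.4, 223.2, 285.7, 314.2] (235, 267)
bracket 0.7 [319.8, 188.7, 339.8, 203.1] (332, 195)
bracket 0.43 [227.2, 244.7, 284.5, 259.4] (254, 250)
swing_tip 0.93 [224.1, 243.4, 282.5, 255.6] (254, 250)
flap_near 0.65 [300.1, 153.2, 345.2, 186.0] (321, 169)
flap_far 0.84 [335.0, 159.2, 379.2, 203.5] (356, 179)
flap_far 0.33 [322.0, 236.0, 357.6, 310.3] (339, 274)
cassette 0.78 [129.8, 207.3, 197.2, 256.7] (162, 233)
cassette 0.49 [323.6, 184.4, 340.3, 203.2] (332, 194)
cassette 0.25 [302.1, 155.4, 344.0, 187.4] (320, 170)
cassette_handle 0.76 [130.5, 207.2, 196.2, 257.8] (162, 233)
cassette_handle 0.62 [122.8, 271.2, 160.9, 339.5] (139, 307)
cassette_handle 0.54 [319.5, 187.3, 341.8, 202.4] (333, 194)
jar 0.66 [366.3, 235.0, 411.3, 270.6] (390, 251)
jar 0.65 [325.0, 229.5, 354.1, 259.7] (336, 242)
cup 0.96 [254.2, 188.5, 277.4, 221.7] (266, 202)
cup 0.23 [121.5, 272.2, 158.0, 342.2] (140, 308)
disinfectant 0.8 [320.3, 233.9, 353.6, 310.1] (338, 274)
disinfectant 0.7 [228.6, 245.5, 285.4, 258.7] (253, 250)

[... 1493 characters left out ...]
1.4, 'qpos': array([-73.90606765,  18.39019706,  -4.01851656,  83.10805298,
         1.29474718,  78.54120725,  -3.26118298]), 'joint_velocities': array([ 0.0449596 ,  0.05261235, -0.02172711, -0.16256199,  0.02886105,
       -0.0148779 ,  0.09734016]), 'effort': array([ 1.59487836e-04, -4.91098523e+01, -4.03118636e-01, -3.12767673e+01,
       -6.37259753e-02,  3.37160449e-02,  3.24102200e-05]), 'tool_pos': array([0.1713704 , 0.62701777, 0.22260204]), 'tool_rot': array([1.79994327e+02, 1.78840278e-03, 1.64715935e+02]), 'force': array([ 0.79433501, -0.43661756, -0.47395722]), 'wrist_torque': array([-0.01247167, -0.00378506,  0.00342894]), 'grasp_force': 0.0, 'grip_width': 0.08673124319082165}
```

Run:
```python
from h import *
c=save('top','topc.png',(150,80,490,340),2.3)
```

```text
(no output)
```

View pics/topc.png

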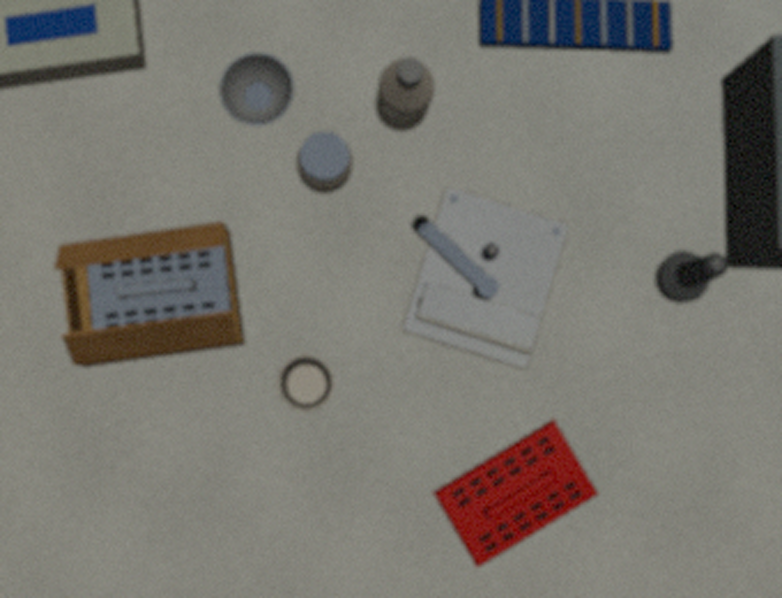

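View pics/scene0.png

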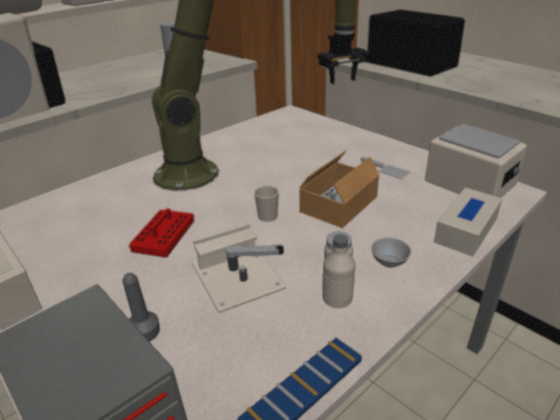

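The top crop shows three candidates. The grey cassette is in the carton at full-frame pixel (218,205). The red look-alike is at (373,294), and the bowl and bottle are away from the carton. I choose the grey one. The bracket is at (360,200), with its arm partly folded and the tip at (333,177). The scene view shows the carton flaps near upright. Next I'll look closer and fit poses.

Run:
```python
from h import *
a=read_camera('scene')['frame'][:,:,::-1]; b=read_camera('top')['frame'][:,:,::-1]
im1=cv2.resize(a[145:230,290:390],(400,340),interpolation=cv2.INTER_CUBIC)
im2=cv2.resize(a[215:320,190:290],(400,420),interpolation=cv2.INTER_CUBIC)[:260]
im3=cv2.resize(b[170:245,165:265],(400,300),interpolation=cv2.INTER_CUBIC)
im4=cv2.resize(b[155:245,315:410],(400,379),interpolation=cv2.INTER_CUBIC)
L=np.vstack([im1,im2[:260]]);R=np.vstack([im3,im4[:300]])
o=np.clip(np.hstack([L,R]).astype(float)*1.4,0,255); cv2.imwrite('pics/mix.png',o)
```

```text
[ WARN:0@0.634] global loadsave.cpp:1063 imwrite_ Unsupported depth image for selected encoder is fallbacked to CV_8U.
```

View pics/mix.png

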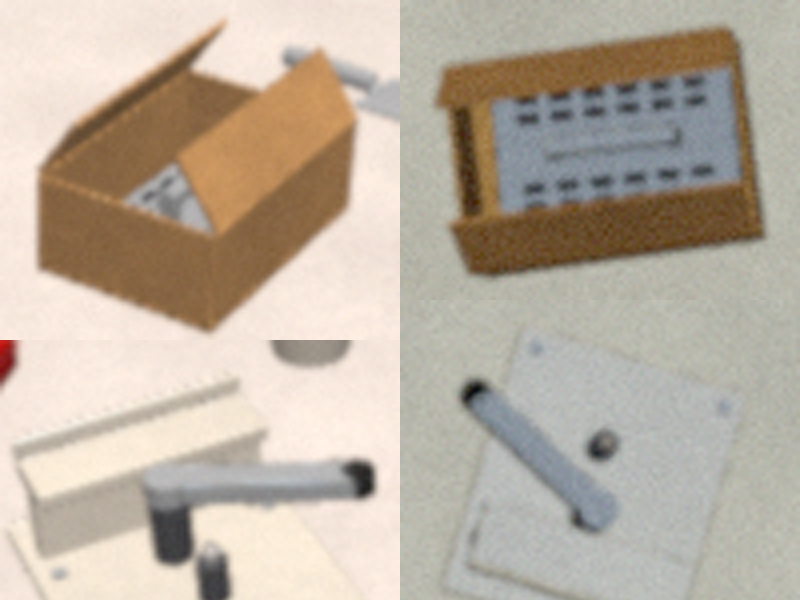

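```bash
cat > fit.py <<'E'
from h import *
from scipy.optimize import least_squares
S=read_camera('scene');T=read_camera('top')
def W(p,P):
    P=np.atleast_2d(P);c,s=np.cos(p[2]),np.sin(p[2]);return np.c_[p[0]+c*P[:,0]-s*P[:,1],p[1]+s*P[:,0]+c*P[:,1],P[:,2]]
E
cat > f1.py <<'E'
from fit import *
f=lambda a,s,y:[s*(.073-.06*np.cos(a)),y,.08+.06*np.sin(a)]
def car(q):
    an,af=q[3:5]
    r=[(S,f(an,-1,.103),(346.2,150.5)),(S,f(an,-1,-.103),(308.8,176.2)),(S,f(af,1,-.103),(335,185)),(S,f(af,1,.103),(370.5,157)),
     (S,[-.075,-.106,.08],(300,188)),(S,[.075,-.106,.08],(343.3,203.8)),(S,[.075,.106,.08],(378.8,175.5)),
     (S,[.075,-.106,0],(342.5,227.5)),(S,[-.075,-.106,0],(300,212)),(S,[.075,.106,0],(377.5,197)),
     (T,f(af,1,-.103),(249.5,186.5)),(T,f(af,1,.103),(176,196.5)),(T,f(an,-1,-.103),(251,216)),(T,f(an,-1,.103),(179.5,226))]
    return r
def res(q,L): return np.concatenate([project(c,W(q,P))[0]-uv for c,P,uv in L(q)])
q0=[.4,.3,.1,1,1]
s=least_squares(res,q0,args=(car,),loss='soft_l1');print('carton',s.x,np.round(res(s.x,car),1))
def cas(q): return [(T,[.055,.09,.03+.004],(165+92/4,170+100/4)),(T,[.055,-.09,.034],(165+325/4,170+67/4)),(T,[0,.049,.063],(165+147/4,170+157/4)),(T,[0,-.049,.063],(165+279/4,170+137/4))]
s=least_squares(res,s.x[:3],args=(cas,));print('cass',s.x,np.round(res(s.x,cas),1))
def br(q):
    a=q[3];return [(S,[-.08,-.075,.082],(193,240)),(S,[-.08,.075,.082],(249.5,225)),(S,[-.032,-.075,.07],(199.5,254.2)),(S,[-.032,.075,.07],(257,238)),
     (S,[-.015+.115*np.sin(a),.115*np.cos(a),.065],(280,249.5)),(T,[-.015+.115*np.sin(a),.115*np.cos(a),.07],(332.6,176.8)),
     (T,[.105,.085,.01],(345.2,161.4)),(T,[.105,-.085,.01],(396.2,178)),(T,[-.032,.075,.07],(334.7,203.2)),(T,[-.032,-.075,.07],(383.2,216.8)),(T,[-.015,0,.07],(362.5,206))]
s=least_squares(res,[.4,-.2,0,.5],args=(br,),loss='soft_l1');print('bracket',s.x,np.round(res(s.x,br),1))
for n,uv,z in [('cup',(283,246),.08),('jar',(291,148),.075),('bowl',(261,118),.04),('disinf',(327,110),.17),('lamp',(459,196),.1),('red',(373,294),.03)]: print(n,onplane(T,uv,z).round(3))
E
python3 f1.py
```

```text
carton [0.51515524 0.21534131 0.15942619 1.04057782 0.97301543] [ 0.1 -0.7 -0.2 -0.7 -1.4 -0.7 -0.7 -0.  -1.3  0.8  0.4  0.7  0.7 -1.2
 -0.1  1.2 -1.1  0.2 -0.2 -0.  -1.2 -0.5 -1.  -0.2  1.1 -0.7 -1.3 -0.6]
cass [0.51524539 0.21139224 0.16742569] [-0.7 -0.5  1.  -1.1 -0.3  0.7  0.1  0.8]
bracket [ 0.54595769 -0.20692362 -0.27935803  0.47876575] [ 0.1 -0.9 -0.3 -3.   0.5 -0.6  0.4 -2.7 -0.1 -1.   1.1  0.  -1.3 -0.8
  1.7 -0.7  1.  -0.5  2.6  1.5 -0.1 -1.2]
cup [[0.409 0.021 0.08 ]]
jar [[0.691 0.005 0.075]]
bowl [[0.788 0.097 0.04 ]]
disinf [[ 0.778 -0.091  0.17 ]]
lamp [[ 0.56  -0.475  0.1  ]]
red [[ 0.276 -0.243  0.03 ]]
```

```bash
cat > plan.py <<'E'
from h import *
from scipy.spatial.transform import Rotation as Ro
def plan(wps,start=None):
    "wps: (x,y,z,yaw,n,grip); prints rows in tool axes, tool pointing down"
    o=get_obs(); p=np.array(o['tool_pos']) if start is None else np.array(start[:3]); yaw=o['tool_rot'][2] if start is None else start[3]
    rows=[]
    for x,y,z,w,n,g in wps:
        P0=p.copy(); y0=yaw; dw=(w-yaw+180)%360-180
        for i in range(1,n+1):
            R=Ro.from_euler('xyz',[180,0,yaw],degrees=True)
            d=np.round(R.inv().apply(P0+(np.array([x,y,z])-P0)*i/n-p),3); t=round(-np.radians(y0+dw*i/n-yaw),3)
            p=p+R.apply(d); yaw-=np.degrees(t); rows.append([*map(float,d+0.),0,0,t+0.,g])
    for k in range(0,len(rows),12): print(str(rows[k:k+12]).replace(' ',''))
    print('end',p.round(4),yaw,len(rows))
E
python3 - <<'E'
from plan import *
plan([(.515,.21,.223,99,12,.0)])
E
```

```text
[[-0.037,-0.026,0.0,0,0,np.float64(0.096),0.0],[-0.039,-0.022,0.0,0,0,np.float64(0.095),0.0],[-0.041,-0.019,0.0,0,0,np.float64(0.096),0.0],[-0.043,-0.014,0.0,0,0,np.float64(0.095),0.0],[-0.043,-0.011,0.0,0,0,np.float64(0.096),0.0],[-0.045,-0.006,0.0,0,0,np.float64(0.095),0.0],[-0.045,-0.002,0.0,0,0,np.float64(0.096),0.0],[-0.045,0.003,0.0,0,0,np.float64(0.096),0.0],[-0.044,0.006,0.0,0,0,np.float64(0.095),0.0],[-0.044,0.011,0.0,0,0,np.float64(0.096),0.0],[-0.043,0.015,0.0,0,0,np.float64(0.095),0.0],[-0.04,0.019,0.0,0,0,np.float64(0.096),0.0]]
end [0.5145 0.2102 0.2226] 98.99804574862793 12
```

{"name": "play_rows", "arguments": {"steps": [[[-0.037,-0.026,0.0,0,0,0.096,0.0],[-0.039,-0.022,0.0,0,0,0.095,0.0],[-0.041,-0.019,0.0,0,0,0.096,0.0],[-0.043,-0.014,0.0,0,0,0.095,0.0],[-0.043,-0.011,0.0,0,0,0.096,0.0],[-0.045,-0.006,0.0,0,0,0.095,0.0],[-0.045,-0.002,0.0,0,0,0.096,0.0],[-0.045,0.003,0.0,0,0,0.096,0.0],[-0.044,0.006,0.0,0,0,0.095,0.0],[-0.044,0.011,0.0,0,0,0.096,0.0],[-0.043,0.015,0.0,0,0,0.095,0.0],[-0.04,0.019,0.0,0,0,0.096,0.0]]]}}

```text
time_s: 2.85
tool_pos: [0.5156, 0.2085, 0.223]
tool_rot: [179.9, -0.0, 98.8]
force: [0.4, 0.5, 0.3]
grip_width: 0.0031
grasp_force: 0.0
```

{"name": "play_rows", "arguments": {"steps": [[[0,0,0,0,0,0,0],[0,0,0,0,0,0,0]]]}}

```text
time_s: 3.05
tool_pos: [0.515, 0.2091, 0.2226]
tool_rot: [-180.0, -0.0, 98.9]
force: [-0.5, 0.8, -0.0]
grip_width: 0.0007
grasp_force: 0.0
```

```bash
sed -i 's/t=round(-np/t=round(-float(np/; s/-yaw),3); p=/-yaw)),3); p=/; s/i\/n-yaw),3)/i\/n-yaw)),3)/' plan.py
python3 - <<'E'
from fit import *
o=get_obs();print(o['time_s'],o['tool_pos'],o['tool_rot'])
c=read_camera('wrist'); f=c['frame'][:,:,::-1].copy()
q=[0.51515524,0.21534131,0.15942619]; 
rim=[[sx*.075,sy*.106,.08] for sx,sy in ((-1,-1),(1,-1),(1,1),(-1,1))]
cv2.polylines(f,[project(c,W(q,rim)).astype(int)],True,(0,255,0),1)
k=[.5152,.2114,.1674]
lid=[[sx*.055,sy*.09,.034] for sx,sy in ((-1,-1),(1,-1),(1,1),(-1,1))]
cv2.polylines(f,[project(c,W(k,lid)).astype(int)],True,(0,0,255),1)
f=cv2.resize(f,None,fx=1.4,fy=1.4);cv2.imwrite('pics/w1.png',f)
E
```

```text
3.15 [0.51373436 0.21155844 0.22248336] [-1.79975025e+02 -4.73125341e-02  9.91306015e+01]
```

View pics/w1.png

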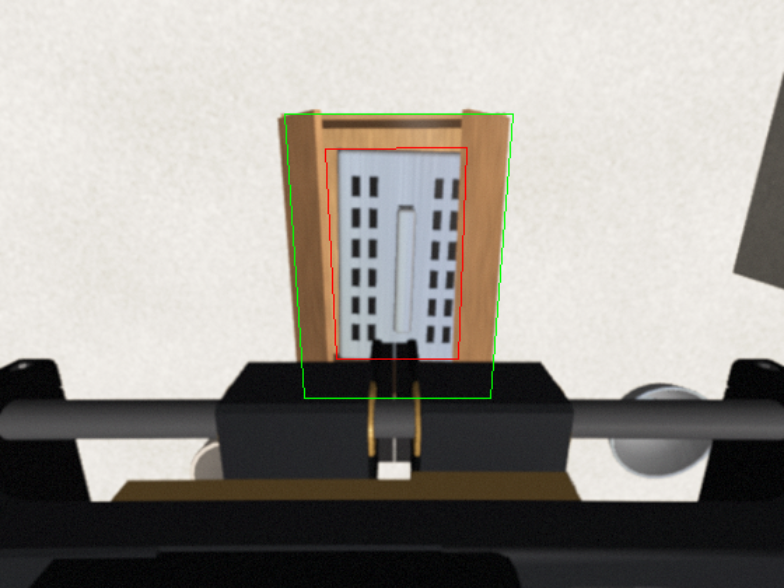

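The wrist view shows the cassette lid at (338,150)–(460,150) in the enlarged picture and the handle from (405,207) to (402,333). The carton rim overlay fits within about 3 px.

Run:
```python
from fit import *
from plan import plan
c=read_camera('wrist')
L=[([-.055,.09,.034],(338,151)),([.055,.09,.034],(461,151)),([-.055,0,.034],(338,256),'x'),([-.007,.049,.069],(397,207)),([.007,.049,.069],(414,207)),([-.007,-.049,.069],(393,333)),([.007,-.049,.069],(411,333))]
def r(q): 
    o=[]
    for t in L:
        e=project(c,W(q,t[0]))[0]-np.array(t[1])/1.4; o+= [e[0]] if len(t)>2 else list(e)
    return np.array(o)
s=least_squares(r,[.515,.211,.16],loss='soft_l1');print('cass',s.x,np.degrees(s.x[2]),r(s.x).round(1))
L2=[([-.075,.106,.08],(280,118)),([.075,.106,.08],(512,115)),([-.075,0,.08],(291,270),'x'),([.075,0,.08],(500,256),'x')]
def r2(q):
    o=[]
    for t in L2:
        e=project(c,W(q,t[0]))[0]-np.array(t[1])/1.4; o+= [e[0]] if len(t)>2 else list(e)
    return np.array(o)
s2=least_squares(r2,[.515,.211,.16]);print('carton',s2.x,r2(s2.x).round(1))
q=[.5142,.2155,.1594]
print(W(q,[[-.083,0,.1],[.083,0,.1],[0,0,.1]]))
```

```text
cass [0.52019168 0.21093522 0.1468274 ] 8.412590599753356 [-2.6 -1.5 10.5 -0.1 -0.4 -1.1  0.6  0.5  0.8  0.5 -0.2  0.2 -0. ]
carton [0.51375385 0.21380404 0.16601626] [ 1.4 -0.8 -2.2  0.3  2.2 -1.3]
[[0.43225222 0.20232576 0.1       ]
 [0.59614778 0.22867424 0.1       ]
 [0.5142     0.2155     0.1       ]]
```

Run:
```python
from plan import *
plan([(.514,.2135,.1,99,4,0),(.4322,.2023,.1,99,7,0),(.4322,.2023,.1,99,1,0),(.514,.2135,.1,99,3,0),(.5961,.2287,.1,99,7,0),(.5961,.2287,.1,99,1,0),(.514,.2135,.12,99,3,0),(.514,.2135,.25,99,4,0)])
```

```text
[[0.0,0.0,0.031,0,0,0.001,0],[0.001,0.0,0.03,0,0,0.0,0],[0.0,0.0,0.031,0,0,0.001,0],[0.001,0.001,0.031,0,0,0.001,0],[0.0,-0.012,0.0,0,0,0.0,0],[0.0,-0.012,0.0,0,0,0.0,0],[0.001,-0.012,0.0,0,0,0.0,0],[0.0,-0.011,0.0,0,0,0.0,0],[0.0,-0.012,0.0,0,0,0.0,0],[0.0,-0.012,0.0,0,0,0.0,0],[0.001,-0.012,0.0,0,0,0.0,0],[0.0,0.0,0.0,0,0,0.0,0]]
[[-0.001,0.028,0.0,0,0,0.0,0],[0.0,0.027,0.0,0,0,0.0,0],[-0.001,0.028,0.0,0,0,0.0,0],[0.0,0.012,0.0,0,0,0.0,0],[0.001,0.012,0.0,0,0,0.0,0],[0.0,0.012,0.0,0,0,0.0,0],[0.0,0.011,0.0,0,0,0.0,0],[0.001,0.012,0.0,0,0,0.0,0],[0.0,0.012,0.0,0,0,0.0,0],[0.0,0.012,0.0,0,0,0.0,0],[0.0,0.0,0.0,0,0,0.0,0],[-0.001,-0.028,-0.007,0,0,0.0,0]]
[[0.0,-0.028,-0.007,0,0,0.0,0],[-0.001,-0.027,-0.006,0,0,0.0,0],[0.0,0.0,-0.033,0,0,0.0,0],[0.0,0.0,-0.032,0,0,0.0,0],[0.0,0.0,-0.033,0,0,0.0,0],[0.0,0.0,-0.032,0,0,0.0,0]]
end [0.5145 0.2136 0.2496] 98.98128794681072 30
```

{"name": "play_rows", "arguments": {"steps": [[[0.0,0.0,0.031,0,0,0.001,0],[0.001,0.0,0.03,0,0,0,0],[0,0,0.031,0,0,0.001,0],[0.001,0.001,0.031,0,0,0,0],[0,-0.012,0,0,0,0,0],[0,-0.012,0,0,0,0,0],[0.001,-0.012,0,0,0,0,0],[0,-0.011,0,0,0,0,0],[0,-0.012,0,0,0,0,0],[0,-0.012,0,0,0,0,0],[0.001,-0.012,0,0,0,0,0],[0,0,0,0,0,0,0]]]}}

```text
time_s: 4.55
tool_pos: [0.4308, 0.2014, 0.0995]
tool_rot: [-179.9, -0.0, 98.9]
force: [0.2, 0.1, -1.0]
grip_width: 0.0005
grasp_force: 0.0
```

{"name": "play_rows", "arguments": {"steps": [[[-0.001,0.028,0,0,0,0,0],[0,0.027,0,0,0,0,0],[-0.001,0.028,0,0,0,0,0],[0,0.012,0,0,0,0,0],[0.001,0.012,0,0,0,0,0],[0,0.012,0,0,0,0,0],[0,0.011,0,0,0,0,0],[0.001,0.012,0,0,0,0,0],[0,0.012,0,0,0,0,0],[0,0.012,0,0,0,0,0],[0,0,0,0,0,0,0],[-0.001,-0.028,-0.007,0,0,0,0]]]}}

```text
time_s: 5.75
tool_pos: [0.5708, 0.2214, 0.1054]
tool_rot: [180.0, 0.1, 98.8]
force: [-0.8, -0.1, -0.9]
grip_width: 0.0002
grasp_force: 0.0
```

{"name": "play_rows", "arguments": {"steps": [[[0,-0.028,-0.007,0,0,0,0],[-0.001,-0.027,-0.006,0,0,0,0],[0,0,-0.033,0,0,0,0],[0,0,-0.032,0,0,0,0],[0,0,-0.033,0,0,0,0],[0,0,-0.032,0,0,0,0],[0,0,0,0,0,0,0]]]}}

```text
time_s: 6.45
tool_pos: [0.5173, 0.2132, 0.2549]
tool_rot: [179.5, -0.2, 98.9]
force: [0.5, -0.3, -0.2]
grip_width: 0.0005
grasp_force: 0.0
```

Run:
```python
from fit import *
print(get_obs()['tool_pos'])
c=read_camera('wrist'); f=cv2.resize(c['frame'][:,:,::-1],(400,300))
s=cv2.resize(S['frame'][145:230,290:390,::-1],(400,340),interpolation=cv2.INTER_CUBIC)[:300]
cv2.imwrite('pics/w2.png',np.hstack([f,s]))
```

```text
[0.51525804 0.21240085 0.25031507]
```

View pics/w2.png

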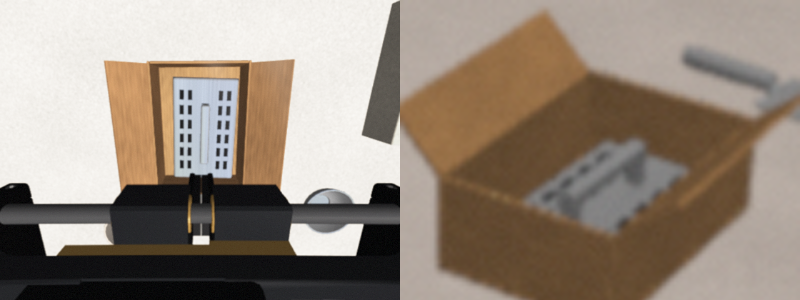

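Run:
```python
from plan import *
plan([(.53,-.30,.25,74,12,0),(.53,-.30,.25,74,1,0)])
```

```text
[[-0.042,-0.005,0.0,0,0,0.036,0],[-0.043,-0.004,0.0,0,0,0.036,0],[-0.043,-0.002,0.0,0,0,0.037,0],[-0.042,-0.001,0.0,0,0,0.036,0],[-0.043,0.001,0.0,0,0,0.036,0],[-0.043,0.002,0.0,0,0,0.036,0],[-0.042,0.004,-0.001,0,0,0.036,0],[-0.042,0.005,0.0,0,0,0.037,0],[-0.043,0.008,0.0,0,0,0.036,0],[-0.041,0.008,0.0,0,0,0.036,0],[-0.042,0.01,0.0,0,0,0.036,0],[-0.041,0.012,0.0,0,0,0.036,0]]
[[0.0,0.0,0.0,0,0,0.0,0]]
end [ 0.5305 -0.3001  0.2501] 74.02394425790656 13
```

{"name": "play_rows", "arguments": {"steps": [[[-0.042,-0.005,0,0,0,0.036,0],[-0.043,-0.004,0,0,0,0.036,0],[-0.043,-0.002,0,0,0,0.037,0],[-0.042,-0.001,0,0,0,0.036,0],[-0.043,0.001,0,0,0,0.036,0],[-0.043,0.002,0,0,0,0.036,0],[-0.042,0.004,0,0,0,0.036,0],[-0.042,0.005,0,0,0,0.037,0],[-0.043,0.008,0,0,0,0.036,0],[-0.041,0.008,0,0,0,0.036,0],[-0.042,0.01,0,0,0,0.036,0],[-0.041,0.012,0,0,0,0.036,0]]]}}

```text
time_s: 7.8
tool_pos: [0.53, -0.301, 0.2479]
tool_rot: [-179.9, -0.0, 73.9]
force: [1.2, 0.3, 0.1]
grip_width: 0.0007
grasp_force: 0.0
```

{"name": "play_rows", "arguments": {"steps": [[[0,0,0,0,0,0,0],[0,0,0,0,0,0,0],[0,0,0,0,0,0,0]]]}}

```text
time_s: 8.1
tool_pos: [0.5309, -0.2981, 0.2483]
tool_rot: [-179.9, -0.1, 74.1]
force: [-0.0, 0.6, -0.3]
grip_width: 0.0004
grasp_force: 0.0
```

Run:
```python
from fit import *
print(get_obs()['tool_pos'],get_obs()['tool_rot'])
c=read_camera('wrist'); f=c['frame'][:,:,::-1]; f=cv2.resize(f[0:290],None,fx=1.4,fy=1.4)
q=[.54596,-.20692,-.27936]; g=1.4
for P in ([[.105,.085,.01],[.105,-.085,.01],[-.095,-.085,.01],[-.095,.085,.01]],[[-.032,.075,.07],[-.032,-.075,.07],[-.075,-.075,.07],[-.075,.075,.07]]):
    cv2.polylines(f,[(project(c,W(q,P))*g).astype(int)],True,(0,200,0),1)
cv2.imwrite('pics/w3.png',f)
```

```text
[ 0.5314228  -0.29782623  0.24900881] [-1.79955859e+02 -7.67302089e-02  7.41861657e+01]
```

View pics/w3.png

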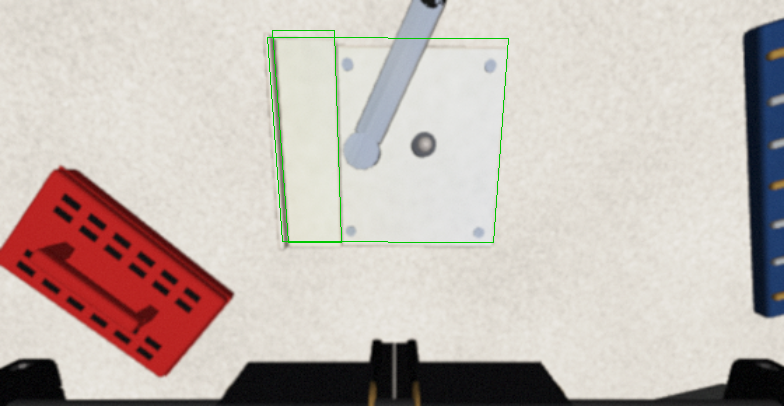

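The wrist view shows the bracket overlay matching within a few px. The pivot disc is at (362,150) enlarged and the arm points up-right to (430,0). I'll refine the pose by edge gradients and plan the push.

```bash
cat > brfit.py <<'E'
from fit import *
from scipy.optimize import minimize
from scipy.ndimage import map_coordinates
def brfit(c,q0,segs,mask=None):
    g=cv2.GaussianBlur(c['frame'].astype(np.float32).mean(2),(0,0),1.5); gx=cv2.Sobel(g,cv2.CV_32F,1,0);gy=cv2.Sobel(g,cv2.CV_32F,0,1)
    def cost(q):
        t=0
        for a,b in segs:
            P=np.array(a)+(np.array(b)-np.array(a))*np.linspace(0,1,60)[:,None]; uv=project(c,W(q,P)); d=uv[-1]-uv[0]; n=np.array([-d[1],d[0]])/np.hypot(*d)
            v=map_coordinates(gx,uv.T[::-1],order=1)*n[0]+map_coordinates(gy,uv.T[::-1],order=1)*n[1]
            t-=abs(np.mean(np.clip(v,-25,25)))
        return t
    best=min(((cost([q0[0]+dx,q0[1]+dy,q0[2]+dw]),dx,dy,dw) for dx in np.arange(-.008,.0081,.001) for dy in np.arange(-.008,.0081,.001) for dw in np.radians(np.arange(-2,2.1,.5))))
    r=minimize(cost,np.array(q0)+best[1:],method='Nelder-Mead',options=dict(initial_simplex=np.array(q0)+best[1:]+np.vstack([np.zeros(3),np.diag([.001,.001,.005])])))
    return r.x,r.fun,cost(q0)
segs=[([.105,.06,.01],[.105,-.085,.01]),([.105,-.085,.01],[-.03,-.085,.01]),([-.032,-.075,.07],[-.075,-.075,.07]),([-.032,.02,.07],[-.032,-.075,.07]),([-.08,-.075,.082],[-.08,.075,.082]),([.105,.085,.01],[.08,.085,.01])]
E
python3 - <<'E'
from brfit import *
c=read_camera('wrist')
q,f,f0=brfit(c,[.54596,-.20692,-.27936],segs);print(q,np.degrees(q[2]),f,f0)
print('pivot',onplane(c,np.array([362,150])/1.4,.07),W(q,[-.015,0,.07]))
t=onplane(c,np.array([[415,37],[393,88]])/1.4,.07);print(t)
E
```

```text
[ 0.54209582 -0.21205484 -0.29168213] -16.7121552717108 -121.19139374909845 -64.27410831097167
pivot [[ 0.53152324 -0.20766202  0.07      ]] [[ 0.5277294  -0.20774138  0.07      ]]
[[ 0.58970858 -0.14589209  0.07      ]
 [ 0.56585602 -0.1729988   0.07      ]]
```

```bash
cat > push.py <<'E'
from fit import *
from plan import plan
b=np.radians(-16.4); piv=np.array([.530,-.2075])
def C(a,r=.095):
    u=np.array([np.sin(a),np.cos(a)]);n=np.array([np.cos(a),-np.sin(a)])
    l=r*u-n*(.011+.015*np.cos(a)+.0095*np.sin(a)); R=np.array([[np.cos(b),-np.sin(b)],[np.sin(b),np.cos(b)]]); return piv+R@l
E
python3 - <<'E'
from push import *
w=lambda a,z,n:(*C(a),z,73.6,n,0)
plan([w(.2,.2,6),w(.2,.042,5),w(.2,.042,1)]+[w(a,.042,1) for a in np.arange(.28,1.51,.0815)]+[w(1.5,.042,1)]*2)
E
```

```text
[[0.031,-0.006,0.008,0,0,0.001,0],[0.031,-0.005,0.009,0,0,0.002,0],[0.031,-0.006,0.008,0,0,0.001,0],[0.031,-0.006,0.008,0,0,0.001,0],[0.032,-0.005,0.008,0,0,0.002,0],[0.031,-0.006,0.009,0,0,0.001,0],[0.0,0.0,0.032,0,0,0.0,0],[0.0,0.0,0.031,0,0,0.0,0],[0.0,0.0,0.032,0,0,0.0,0],[0.0,0.0,0.031,0,0,0.0,0],[0.0,0.0,0.032,0,0,0.0,0],[0.0,0.0,0.0,0,0,0.0,0]]
[[0.0,0.007,0.0,0,0,0.0,0],[0.0,0.008,0.0,0,0,0.0,0],[-0.001,0.008,0.0,0,0,0.0,0],[-0.001,0.008,0.0,0,0,0.0,0],[-0.003,0.007,0.0,0,0,0.0,0],[-0.002,0.008,0.0,0,0,0.0,0],[-0.004,0.008,0.0,0,0,0.0,0],[-0.004,0.007,0.0,0,0,0.0,0],[-0.005,0.007,0.0,0,0,0.0,0],[-0.006,0.006,0.0,0,0,0.0,0],[-0.006,0.006,0.0,0,0,0.0,0],[-0.007,0.006,0.0,0,0,0.0,0]]
[[-0.007,0.005,0.0,0,0,0.0,0],[-0.008,0.004,0.0,0,0,0.0,0],[-0.008,0.003,0.0,0,0,0.0,0],[-0.009,0.003,0.0,0,0,0.0,0],[0.0,0.0,0.0,0,0,0.0,0],[0.0,0.0,0.0,0,0,0.0,0]]
end [ 0.6273 -0.2069  0.0417] 73.61000659843263 30
```

{"name": "play_rows", "arguments": {"steps": [[[0.031,-0.006,0.008,0,0,0.001,0],[0.031,-0.005,0.009,0,0,0.002,0],[0.031,-0.006,0.008,0,0,0.001,0],[0.031,-0.006,0.008,0,0,0.001,0],[0.032,-0.005,0.008,0,0,0.002,0],[0.031,-0.006,0.009,0,0,0.001,0],[0,0,0.032,0,0,0,0],[0,0,0.031,0,0,0,0],[0,0,0.032,0,0,0,0],[0,0,0.031,0,0,0,0],[0,0,0.032,0,0,0,0],[0,0,0,0,0,0,0]]]}}

```text
time_s: 9.7
tool_pos: [0.5468, -0.1101, 0.0378]
tool_rot: [-179.6, 0.1, 73.6]
force: [-0.1, 0.2, 0.1]
grip_width: -0.0
grasp_force: 0.0
```

{"name": "play_rows", "arguments": {"steps": [[[0,0.007,0,0,0,0,0],[0,0.008,0,0,0,0,0],[-0.001,0.008,0,0,0,0,0],[-0.001,0.008,0,0,0,0,0],[-0.003,0.007,0,0,0,0,0],[-0.002,0.008,0,0,0,0,0],[-0.004,0.008,0,0,0,0,0],[-0.004,0.007,0,0,0,0,0],[-0.005,0.007,0,0,0,0,0],[-0.006,0.006,0,0,0,0,0],[-0.006,0.006,0,0,0,0,0],[-0.007,0.006,0,0,0,0,0]]]}}

```text
time_s: 10.9
tool_pos: [0.6221, -0.1732, 0.0415]
tool_rot: [-180.0, -0.0, 73.6]
force: [-0.2, 1.0, 0.8]
grip_width: 0.0006
grasp_force: 0.3
```

{"name": "play_rows", "arguments": {"steps": [[[-0.007,0.005,0,0,0,0,0],[-0.008,0.004,0,0,0,0,0],[-0.008,0.003,0,0,0,0,0],[-0.009,0.003,0,0,0,0,0],[0,0,0,0,0,0,0],[0,0,0,0,0,0,0]]]}}

```text
time_s: 11.5
tool_pos: [0.6272, -0.2086, 0.0417]
tool_rot: [180.0, 0.0, 73.5]
force: [-0.4, 0.1, 0.8]
grip_width: 0.0003
grasp_force: 0.0
```

Run:
```python
from push import *
o=get_obs();print(o['tool_pos'],o['tool_rot'],o['force'],C(1.5))
f=S['frame'][215:320,190:290,::-1];f1=cv2.resize(f,(400,420),interpolation=cv2.INTER_CUBIC)
f2=cv2.resize(T['frame'][155:245,315:410,::-1],(400,379),interpolation=cv2.INTER_CUBIC)
cv2.imwrite('pics/m4.png',np.hstack([f1[:379],f2]))
```

```text
[ 0.62724641 -0.20765635  0.04165261] [1.79978413e+02 9.64004179e-03 7.35604868e+01] [-0.12172134  0.31984006 -0.53299123] [ 0.62740801 -0.20676924]
```

View pics/m4.png

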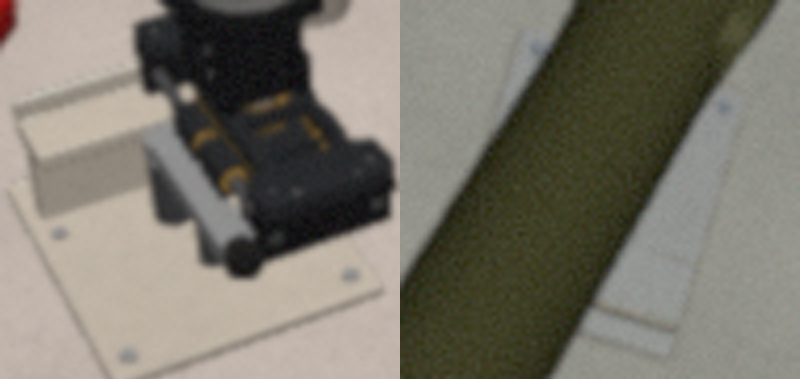

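The scene crop shows the arm beside the finger, pointing out past the plunger, with the tip at crop pixel (242,258). I'll push a few mm more to confirm it sits on the stop.

{"name": "play_rows", "arguments": {"steps": [[[-0.002,0,0,0,0,0,0],[-0.002,0,0,0,0,0,0],[-0.001,0,0,0,0,0,0],[0,0,0,0,0,0,0]]]}}

```text
time_s: 12.0
tool_pos: [0.6264, -0.2104, 0.0416]
tool_rot: [-180.0, -0.1, 73.6]
force: [0.5, 5.1, 1.4]
grip_width: 0.0003
grasp_force: 2.5
```

{"name": "play_rows", "arguments": {"steps": [[[-0.001,0,0,0,0,0,0],[-0.001,0,0,0,0,0,0],[0,0,0,0,0,0,0]]]}}

```text
time_s: 12.3
tool_pos: [0.6263, -0.2105, 0.0416]
tool_rot: [-180.0, -0.3, 73.7]
force: [1.6, 8.0, 1.3]
grip_width: 0.0006
grasp_force: 4.0
```

Run:
```python
from plan import *
plan([(.634,-.182,.042,73.6,2,0),(.634,-.182,.2,73.6,4,0),(.54,-.31,.25,73.6,5,0),(.54,-.31,.25,73.6,1,0)])
```

```text
[[0.015,0.0,0.0,0,0,0.001,0],[0.015,-0.001,0.0,0,0,0.001,0],[0.0,0.0,-0.04,0,0,0.0,0],[0.0,0.0,-0.039,0,0,0.0,0],[0.0,0.0,-0.04,0,0,0.0,0],[0.0,0.0,-0.039,0,0,0.0,0],[-0.03,-0.011,-0.01,0,0,0.0,0],[-0.03,-0.01,-0.01,0,0,0.0,0],[-0.03,-0.011,-0.01,0,0,0.0,0],[-0.03,-0.011,-0.01,0,0,0.0,0],[-0.03,-0.011,-0.01,0,0,0.0,0],[0.0,0.0,0.0,0,0,0.0,0]]
end [ 0.5396 -0.31    0.2496] 73.58092082640377 12
```

{"name": "play_rows", "arguments": {"steps": [[[0.015,0,0,0,0,0,0],[0.015,-0.001,0,0,0,0,0],[0,0,-0.04,0,0,0,0],[0,0,-0.039,0,0,0,0],[0,0,-0.04,0,0,0,0],[0,0,-0.039,0,0,0,0],[-0.03,-0.011,-0.01,0,0,0,0],[-0.03,-0.01,-0.01,0,0,0,0],[-0.03,-0.011,-0.01,0,0,0,0],[-0.03,-0.011,-0.01,0,0,0,0],[-0.03,-0.011,-0.01,0,0,0,0],[0,0,0,0,0,0,0]]]}}

```text
time_s: 13.5
tool_pos: [0.5348, -0.32, 0.2517]
tool_rot: [179.9, 0.2, 73.0]
force: [0.3, -1.4, 0.0]
grip_width: 0.0005
grasp_force: 0.0
```

{"name": "play_rows", "arguments": {"steps": [[[0,0,0,0,0,0,0],[0,0,0,0,0,0,0],[0,0,0,0,0,0,0]]]}}

```text
time_s: 13.8
tool_pos: [0.5394, -0.312, 0.2488]
tool_rot: [-179.9, -0.0, 73.7]
force: [0.2, 0.0, -0.2]
grip_width: 0.0004
grasp_force: 0.0
```

Run:
```python
from brfit import *
o=get_obs();print(o['tool_pos'],o['tool_rot'])
c=read_camera('wrist'); np.savez('pics/c3.npz',**c)
segs2=[([.105,.085,.01],[.105,-.085,.01]),([.105,-.085,.01],[-.03,-.085,.01]),([.105,.085,.01],[-.03,.085,.01]),([-.032,-.075,.07],[-.075,-.075,.07]),([-.032,.07,.07],[-.032,-.075,.07]),([-.08,-.075,.082],[-.08,.075,.082]),
 ([0,.011,.07],[.09,.011,.07]),([0,-.011,.07],[.09,-.011,.07])]
for q0 in ([.54596,-.20692,-.27936],[.5421,-.212,-.29]):
    q,f,f0=brfit(c,q0,segs2);print(q,np.degrees(q[2]),f,f0)
f=c['frame'][:300,:,::-1]; l=cv2.createCLAHE(3,(4,4)).apply(cv2.cvtColor(f,cv2.COLOR_BGR2GRAY)); f=cv2.cvtColor(l,cv2.COLOR_GRAY2BGR)
f=cv2.resize(f[:,150:430],None,fx=2.0,fy=2.0,interpolation=cv2.INTER_CUBIC)
for a,b in segs2: 
    u=(project(c,W(q,[a,b]))-[150,0])*2; cv2.line(f,*map(tuple,u.round().astype(int)),(0,220,0),1)
cv2.imwrite('pics/w5.png',f)
```

```text
[ 0.53914044 -0.3124818   0.2489552 ] [-1.79949383e+02 -2.45669941e-03  7.36795953e+01]
[ 0.54245039 -0.21186804 -0.28936515] -16.579401806405677 -170.6277902387177 -107.1287901809001
[ 0.54244779 -0.21186969 -0.28933922] -16.577916128335822 -170.6277432637713 -168.38867241011624
```

View pics/w5.png

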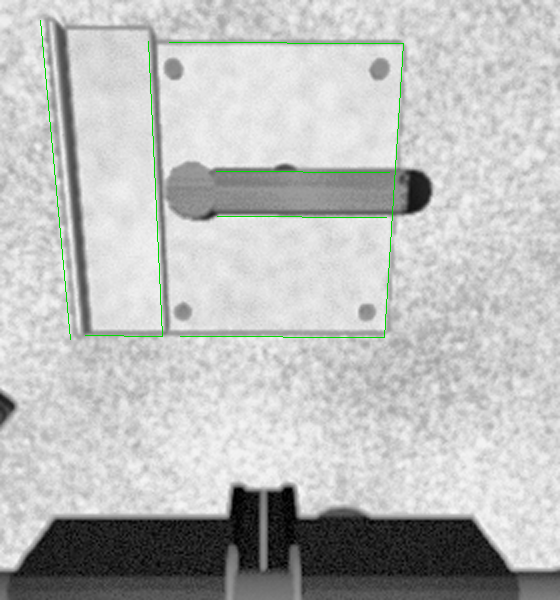

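The picture shows the arm square on its stop, with its edges at crop rows 170 and 216 parallel to the plate. The model's 70 mm edges sit about 4 px off the ledge, so I'll fit the high features alone.

Run:
```python
from brfit import *
c=dict(np.load('pics/c3.npz')); c['k1']=float(c['k1'])
# hand-read points (2x crop, offset 150): z=.07
cv=lambda u,v:np.array([150+u/2,v/2])
pts=[(158,60),(167,330)]
print('ledge front',onplane(c,[cv(155,33),cv(166,328)],.07))
A=onplane(c,[cv(225,169),cv(385,170),cv(225,215),cv(385,214)],.07);print('arm edges',A)
m=(A[:2]+A[2:])/2; d=m[1]-m[0]; print('arm mid',m,np.degrees(np.arctan2(d[1],d[0])),np.linalg.norm(A[0]-A[2]))
print('tip',onplane(c,[cv(410,192)],.07),'pivot',onplane(c,[cv(192,190)],.07))
hs=[([-.032,-.075,.07],[-.070,-.075,.07]),([-.032,.075,.07],[-.070,.075,.07]),([-.032,.07,.07],[-.032,-.075,.07]),([.01,.011,.07],[.085,.011,.07]),([.01,-.011,.07],[.085,-.011,.07])]
for q0 in ([.5424,-.2119,-.2893],[.545,-.209,-.2893]):
    q,f,f0=brfit(c,q0,hs);print(q,np.degrees(q[2]),f,f0)
```

```text
ledge front [[ 0.53605344 -0.13347301  0.07      ]
 [ 0.49414293 -0.27113593  0.07      ]]
arm edges [[ 0.55048496 -0.20164023  0.07      ]
 [ 0.63003379 -0.22551966  0.07      ]
 [ 0.54372877 -0.22320868  0.07      ]
 [ 0.62521786 -0.24661776  0.07      ]]
arm mid [[ 0.54710687 -0.21242445  0.07      ]
 [ 0.62762583 -0.23606871  0.07      ]] -16.364786691589405 0.022601857946266034
tip [[ 0.64020401 -0.23966715  0.07      ]] pivot [[ 0.53083273 -0.20652012  0.07      ]]
[ 0.5429837  -0.20913049 -0.29392533] -16.84068107665249 -124.6676458865458 -110.70229087517237
[ 0.54298476 -0.20913036 -0.29395373] -16.842307846806204 -124.66761835257333 -106.35850843843893
```

Run:
```python
from plan import *
plan([(.507,.13,.25,98.4,11,.06),(.507,.13,.25,98.4,1,.06)])
```

```text
[[0.038,-0.014,0.0,0,0,-0.039,0.06],[0.038,-0.013,0.0,0,0,-0.04,0.06],[0.039,-0.011,0.0,0,0,-0.039,0.06],[0.039,-0.009,0.0,0,0,-0.039,0.06],[0.04,-0.009,0.0,0,0,-0.04,0.06],[0.04,-0.006,0.0,0,0,-0.039,0.06],[0.04,-0.005,0.0,0,0,-0.039,0.06],[0.04,-0.003,-0.001,0,0,-0.04,0.06],[0.041,-0.002,0.0,0,0,-0.039,0.06],[0.04,0.0,0.0,0,0,-0.039,0.06],[0.04,0.001,0.0,0,0,-0.04,0.06],[0.0,0.0,0.0,0,0,0.0,0.06]]
end [0.5067 0.1297 0.2503] 98.41468038060844 12
```

{"name": "play_rows", "arguments": {"steps": [[[0.038,-0.014,0,0,0,-0.039,0.06],[0.038,-0.013,0,0,0,-0.04,0.06],[0.039,-0.011,0,0,0,-0.039,0.06],[0.039,-0.009,0,0,0,-0.039,0.06],[0.04,-0.009,0,0,0,-0.04,0.06],[0.04,-0.006,0,0,0,-0.039,0.06],[0.04,-0.005,0,0,0,-0.039,0.06],[0.04,-0.003,0,0,0,-0.04,0.06],[0.041,-0.002,0,0,0,-0.039,0.06],[0.04,0,0,0,0,-0.039,0.06],[0.04,0.001,0,0,0,-0.04,0.06],[0,0,0,0,0,0,0.06]]]}}

```text
time_s: 15.25
tool_pos: [0.5053, 0.1365, 0.2492]
tool_rot: [-180.0, -0.1, 99.0]
force: [-1.0, 1.1, -0.3]
grip_width: 0.06
grasp_force: 0.0
```

{"name": "play_rows", "arguments": {"steps": [[[0,0,0,0,0,0,0.06],[0,0,0,0,0,0,0.06],[0,0,0,0,0,0,0.06]]]}}

```text
time_s: 15.55
tool_pos: [0.5072, 0.1276, 0.2497]
tool_rot: [180.0, 0.0, 98.2]
force: [-0.3, -0.1, 0.4]
grip_width: 0.0599
grasp_force: 0.0
```

Run:
```python
from brfit import *
o=get_obs();print(o['tool_pos'],o['tool_rot'])
c=read_camera('wrist'); np.savez('pics/c4.npz',**c)
P=[[-.055,.09,.034],[.055,.09,.034],[.055,-.09,.034],[-.055,-.09,.034]]; H=[[-.007,.049,.069],[.007,.049,.069],[.007,-.049,.069],[-.007,-.049,.069]]
sg=[(P[i],P[(i+1)%4]) for i in range(4)]+[(H[i],H[(i+1)%4]) for i in range(4)]
q,f,f0=brfit(c,[.5202,.2109,.1468],sg);print(q,np.degrees(q[2]),f,f0)
f=c['frame'][:300,:,::-1].copy(); f=cv2.resize(f[:,120:440],None,fx=2.0,fy=2.0,interpolation=cv2.INTER_CUBIC)
for a,b in sg: 
    u=(project(c,W(q,[a,b]))-[120,0])*2; cv2.line(f,*map(tuple,u.round().astype(int)),(0,220,0),1)
cv2.imwrite('pics/w6.png',f)
```

```text
[0.50710126 0.1279359  0.24971417] [ 1.79983156e+02 -5.50985764e-03  9.82314661e+01]
[0.51826486 0.20941543 0.12553517] 7.192635227421088 -185.99695869349608 -113.00937784355334
```

View pics/w6.png

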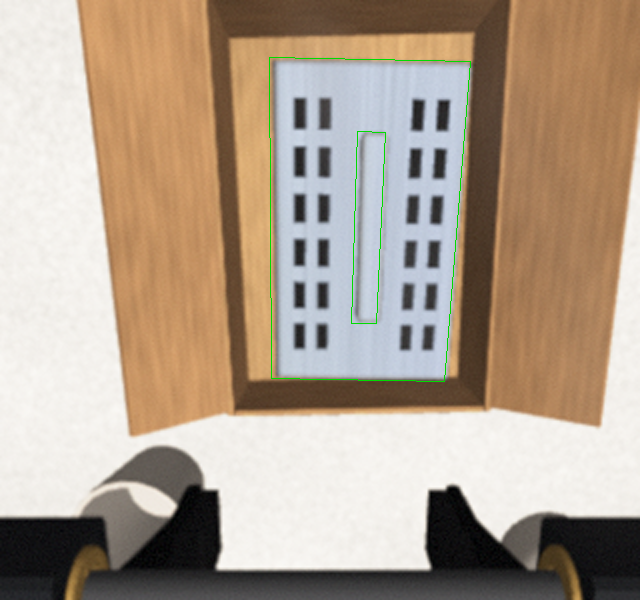

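The cassette fit is close, with its lid at (270,58)–(470,380) in the crop, yaw 7.2°, and both flaps well open. Grasping now.

Run:
```python
from plan import *
plan([(.5183,.2094,.15,97.2,4,.06),(.5183,.2094,.15,97.2,2,.06),(.5183,.2094,.0455,97.2,5,.06),(.5183,.2094,.0455,97.2,1,.06)])
```

```text
[[0.02,0.006,0.025,0,0,0.005,0.06],[0.019,0.005,0.025,0,0,0.004,0.06],[0.02,0.006,0.025,0,0,0.005,0.06],[0.02,0.005,0.025,0,0,0.004,0.06],[0.0,0.0,0.0,0,0,0.0,0.06],[0.0,0.0,0.0,0,0,0.0,0.06],[0.0,0.0,0.021,0,0,0.0,0.06],[0.0,0.0,0.021,0,0,0.0,0.06],[0.0,0.0,0.021,0,0,0.0,0.06],[0.0,0.0,0.02,0,0,0.0,0.06],[0.0,0.0,0.021,0,0,0.0,0.06],[0.0,0.0,0.0,0,0,0.0,0.06]]
end [0.518  0.2095 0.0457] 97.2266332290484 12
```

{"name": "play_rows", "arguments": {"steps": [[[0.02,0.006,0.025,0,0,0.005,0.06],[0.019,0.005,0.025,0,0,0.004,0.06],[0.02,0.006,0.025,0,0,0.005,0.06],[0.02,0.005,0.025,0,0,0.004,0.06],[0,0,0,0,0,0,0.06],[0,0,0,0,0,0,0.06],[0,0,0.021,0,0,0,0.06],[0,0,0.021,0,0,0,0.06],[0,0,0.021,0,0,0,0.06],[0,0,0.02,0,0,0,0.06],[0,0,0.021,0,0,0,0.06],[0,0,0,0,0,0,0.06]]]}}

```text
time_s: 16.9
tool_pos: [0.517, 0.2084, 0.0447]
tool_rot: [-179.9, 0.1, 97.2]
force: [-0.3, 0.9, -1.2]
grip_width: 0.06
grasp_force: 0.0
```

{"name": "play_rows", "arguments": {"steps": [[[0,0,0,0,0,0,0.06],[0,0,0,0,0,0,0.0],[0,0,0,0,0,0,0.0],[0,0,0,0,0,0,0.0],[0,0,0,0,0,0,0.0],[0,0,0,0,0,0,0.0]]], "force": 40}}

```text
time_s: 17.5
tool_pos: [0.5177, 0.2106, 0.0458]
tool_rot: [180.0, -0.0, 97.3]
force: [-0.1, -0.2, 0.3]
grip_width: 0.028
grasp_force: 0.0
```

{"name": "play_rows", "arguments": {"steps": [[[0,0,-0.01,0,0,0,0],[0,0,-0.01,0,0,0,0],[0,0,-0.02,0,0,0,0],[0,0,-0.03,0,0,0,0],[0,0,-0.03,0,0,0,0],[0,0,-0.03,0,0,0,0],[0,0,-0.03,0,0,0,0],[0,0,-0.02,0,0,0,0],[0,0,-0.01,0,0,0,0],[0,0,0,0,0,0,0],[0,0,0,0,0,0,0]]]}}

```text
time_s: 18.6
tool_pos: [0.5169, 0.2102, 0.2345]
tool_rot: [-179.9, 0.0, 97.3]
force: [-0.9, -0.8, -3.3]
grip_width: 0.0131
grasp_force: 40.0
```

Run:
```python
from plan import *
print(get_obs())
```

```text
{'time_s': 18.6, 'qpos': array([-45.21495023,   6.88057044,  22.27010732,  96.16164797,
        -2.65980241,  77.58560521, -15.17918723]), 'joint_velocities': array([-0.0114747 ,  0.70260723, -0.16813444,  0.90690522,  0.02074112,
       -0.03768301, -0.08093932]), 'effort': array([ 6.31213957e-02, -3.78571844e+01,  1.73545897e+00, -3.36479616e+01,
       -5.92063554e-02, -1.16271465e-02, -2.45479554e-03]), 'tool_pos': array([0.51694822, 0.21020181, 0.2344913 ]), 'tool_rot': array([-1.79899339e+02,  3.31929214e-02,  9.73335436e+01]), 'force': array([-0.9087407 , -0.80844525, -3.32680787]), 'wrist_torque': array([-0.14326103,  0.05797674,  0.00905594]), 'grasp_force': 39.99813795089722, 'grip_width': 0.013062720583916344}
```

The lift began before the fingers had fully closed, so the bar may be held only by the fingertips. I'll set the cassette back down gently and take it deeper.

{"name": "play_rows", "arguments": {"steps": [[[0,0,0.02,0,0,0,0],[0,0,0.03,0,0,0,0],[0,0,0.03,0,0,0,0],[0,0,0.03,0,0,0,0],[0,0,0.03,0,0,0,0],[0,0,0.02,0,0,0,0],[0,0,0.004,0,0,0,0],[0,0,0,0,0,0,0],[0,0,0,0,0,0,0]]]}}

```text
time_s: 19.5
tool_pos: [0.5183, 0.2107, 0.0723]
tool_rot: [179.9, -0.0, 97.3]
force: [0.5, 0.8, -3.0]
grip_width: 0.0132
grasp_force: 40.0
```

{"name": "play_rows", "arguments": {"steps": [[[0,0,0.002,0,0,0,0],[0,0,0.002,0,0,0,0],[0,0,0.002,0,0,0,0]]]}}

```text
time_s: 19.8
tool_pos: [0.518, 0.2108, 0.0661]
tool_rot: [179.9, -0.0, 97.3]
force: [0.2, -0.1, -2.2]
grip_width: 0.0129
grasp_force: 40.0
```

{"name": "play_rows", "arguments": {"steps": [[[0,0,0.002,0,0,0,0],[0,0,0.001,0,0,0,0],[0,0,0.001,0,0,0,0]]]}}

```text
time_s: 20.1
tool_pos: [0.5178, 0.2106, 0.0634]
tool_rot: [-180.0, -0.0, 97.3]
force: [-6.3, -3.8, 15.6]
grip_width: 0.013
grasp_force: 40.0
```

{"name": "play_rows", "arguments": {"steps": [[[0,0,-0.001,0,0,0,0.04],[0,0,0,0,0,0,0.04],[0,0,0,0,0,0,0.04],[0,0,0,0,0,0,0.04],[0,0,0.006,0,0,0,0.04],[0,0,0.006,0,0,0,0.04],[0,0,0.006,0,0,0,0.04],[0,0,0,0,0,0,0.04]]]}}

```text
time_s: 20.9
tool_pos: [0.5167, 0.2101, 0.0431]
tool_rot: [-179.9, 0.1, 97.3]
force: [0.6, -0.5, -0.2]
grip_width: 0.04
grasp_force: 0.0
```

{"name": "play_rows", "arguments": {"steps": [[[0,0,0,0,0,0,0],[0,0,0,0,0,0,0],[0,0,0,0,0,0,0],[0,0,0,0,0,0,0],[0,0,0,0,0,0,0],[0,0,0,0,0,0,0],[0,0,0,0,0,0,0],[0,0,0,0,0,0,0]]], "force": 50}}

```text
time_s: 21.7
tool_pos: [0.5178, 0.2106, 0.0448]
tool_rot: [180.0, -0.0, 97.3]
force: [1.1, 0.4, 2.0]
grip_width: 0.0138
grasp_force: 50.0
```

{"name": "play_rows", "arguments": {"steps": [[[0,0,-0.005,0,0,0,0],[0,0,-0.01,0,0,0,0],[0,0,-0.02,0,0,0,0],[0,0,-0.03,0,0,0,0],[0,0,-0.03,0,0,0,0],[0,0,-0.03,0,0,0,0],[0,0,-0.03,0,0,0,0],[0,0,-0.02,0,0,0,0],[0,0,-0.01,0,0,0,0],[0,0,0,0,0,0,0],[0,0,0,0,0,0,0],[0,0,0,0,0,0,0]]]}}

```text
time_s: 22.9
tool_pos: [0.5168, 0.2101, 0.2279]
tool_rot: [-179.8, 0.1, 97.3]
force: [0.4, -0.3, -2.7]
grip_width: 0.0135
grasp_force: 50.0
```

```bash
cat > held.py <<'E'
from brfit import *
def held(bot):
    o=get_obs(); p=o['tool_pos']; yaw=np.radians(o['tool_rot'][2]); c=read_camera('wrist')
    z=p[2]-.0408+.03
    sg=[([-.055,.09,z],[.055,.09,z]),([.055,.09,z],[.055,.0,z]),([-.055,.09,z],[-.055,0,z])]
    q,f,f0=brfit(c,[p[0],p[1],yaw-np.pi/2],sg)
    d=q[:2]-p[:2]; w=q[2]
    print('tool',p,o['tool_rot'],'force',o['force'],o['wrist_torque'])
    print('cass',q,np.degrees(w),f,f0,'cass-tcp in cass axes',np.cos(w)*d[0]+np.sin(w)*d[1],-np.sin(w)*d[0]+np.cos(w)*d[1],'yaw rel',np.degrees(w-yaw)+90)
E
python3 - <<'E'
from held import *
held(0)
from plan import plan
b=np.radians(-16.7)
plan([(.5447,-.2108,.225,73.3,13,0),(.5447,-.2108,.225,73.3,2,0)])
E
```

```text
tool [0.51702913 0.21018295 0.22821236] [-1.79878197e+02  5.69307053e-02  9.73320658e+01] force [ 0.0289079  -0.05780735 -4.10906923] [-0.08420783  0.03830367 -0.03555534]
cass [0.5208787  0.20749984 0.15012007] 8.601246415464335 -55.4467317631891 -40.03384379147081 cass-tcp in cass axes 0.003404998197813866 -0.003228656902246203 yaw rel 1.269180626436551
[[-0.032,-0.002,0.0,0,0,0.032,0],[-0.033,-0.001,0.001,0,0,0.033,0],[-0.032,0.0,0.0,0,0,0.032,0],[-0.033,0.001,0.0,0,0,0.032,0],[-0.032,0.002,0.0,0,0,0.032,0],[-0.032,0.004,0.001,0,0,0.033,0],[-0.033,0.004,0.0,0,0,0.032,0],[-0.032,0.005,0.0,0,0,0.032,0],[-0.031,0.006,0.0,0,0,0.032,0],[-0.032,0.008,0.001,0,0,0.033,0],[-0.031,0.008,0.0,0,0,0.032,0],[-0.032,0.009,0.0,0,0,0.032,0]]
[[-0.03,0.011,0.0,0,0,0.032,0],[0.0,0.0,0.0,0,0,0.0,0],[0.0,0.0,0.0,0,0,0.0,0]]
end [ 0.545  -0.2106  0.2254] 73.32438294163175 15
```

{"name": "play_rows", "arguments": {"steps": [[[-0.032,-0.002,0,0,0,0.032,0],[-0.033,-0.001,0,0,0,0.033,0],[-0.032,0,0,0,0,0.032,0],[-0.033,0.001,0,0,0,0.032,0],[-0.032,0.002,0,0,0,0.032,0],[-0.032,0.004,0,0,0,0.033,0],[-0.033,0.004,0,0,0,0.032,0],[-0.032,0.005,0,0,0,0.032,0],[-0.031,0.006,0,0,0,0.032,0],[-0.032,0.008,0,0,0,0.033,0],[-0.031,0.008,0,0,0,0.032,0],[-0.032,0.009,0,0,0,0.032,0]]]}}

```text
time_s: 24.25
tool_pos: [0.5414, -0.1821, 0.2299]
tool_rot: [180.0, -0.0, 74.9]
force: [-0.0, 0.2, -3.6]
grip_width: 0.0136
grasp_force: 50.0
```

{"name": "play_rows", "arguments": {"steps": [[[-0.029,0.011,0,0,0,0.032,0],[0,0,0,0,0,0,0],[0,0,0,0,0,0,0],[0,0,0,0,0,0,0],[0,0,0,0,0,0,0]]]}}

```text
time_s: 24.75
tool_pos: [0.5458, -0.2084, 0.2295]
tool_rot: [-180.0, -0.1, 73.4]
force: [0.8, -0.2, -3.7]
grip_width: 0.0131
grasp_force: 50.0
```

Run:
```python
from held import *
held(0)
from plan import plan
plan([(.5452,-.2091,.135,73.3,5,0),(.5452,-.2091,.135,73.3,2,0),(.5452,-.2091,.117,73.3,4,0)])
```

```text
tool [ 0.54595466 -0.20839001  0.22956602] [-1.79999970e+02 -3.66075369e-02  7.34235592e+01] force [-0.15642622 -0.12135709 -3.40221196] [-0.05140434  0.06550353 -0.02408921]
cass [ 0.54481294 -0.21136354 -0.28651821] -16.416284298513812 -69.72268453500115 -64.46386825904193 cass-tcp in cass axes -0.0002548154137123953 -0.0031749732765564104 yaw rel 0.16015648609702282
[[0.0,0.0,0.019,0,0,0.0,0],[0.0,0.0,0.019,0,0,0.001,0],[0.0,0.0,0.019,0,0,0.0,0],[-0.001,0.0,0.019,0,0,0.001,0],[0.0,-0.001,0.019,0,0,0.0,0],[0.0,0.0,0.0,0,0,0.0,0],[0.0,0.0,0.0,0,0,0.0,0],[0.0,0.0,0.004,0,0,0.0,0],[0.0,0.0,0.005,0,0,0.0,0],[0.0,0.0,0.004,0,0,0.0,0],[0.0,0.0,0.005,0,0,0.0,0]]
end [ 0.5447 -0.2092  0.1166] 73.30204869109744 11
```

{"name": "play_rows", "arguments": {"steps": [[[0,0,0.019,0,0,0.001,0],[0,0,0.019,0,0,0.001,0],[0,0,0.019,0,0,0,0],[0,0,0.019,0,0,0,0],[0,-0.001,0.019,0,0,0,0],[0,0,0,0,0,0,0],[0,0,0,0,0,0,0],[0,0,0.004,0,0,0,0],[0,0,0.005,0,0,0,0],[0,0,0.005,0,0,0,0],[0,0,0.002,0,0,0,0],[0,0,0,0,0,0,0]]]}}

```text
time_s: 26.1
tool_pos: [0.5446, -0.209, 0.1181]
tool_rot: [-180.0, -0.0, 73.2]
force: [-0.1, -0.2, -3.1]
grip_width: 0.0133
grasp_force: 50.0
```

{"name": "play_rows", "arguments": {"steps": [[[0,0,0,0,0,0,0],[0,0,0.002,0,0,0,0],[0,0,0.001,0,0,0,0],[0,0,0,0,0,0,0]]]}}

```text
time_s: 26.5
tool_pos: [0.5448, -0.209, 0.1154]
tool_rot: [-180.0, -0.0, 73.2]
force: [-0.1, 0.4, -4.0]
grip_width: 0.0137
grasp_force: 50.0
```

{"name": "play_rows", "arguments": {"steps": [[[0,0,0.001,0,0,0,0],[0,0,0.001,0,0,0,0],[0,0,0.001,0,0,0,0],[0,0,0,0,0,0,0]]]}}

```text
time_s: 26.9
tool_pos: [0.5448, -0.209, 0.1124]
tool_rot: [-180.0, -0.0, 73.2]
force: [-0.4, -0.3, -3.1]
grip_width: 0.0133
grasp_force: 50.0
```

{"name": "play_rows", "arguments": {"steps": [[[0,0,0.001,0,0,0,0],[0,0,0.0005,0,0,0,0],[0,0,0,0,0,0,0]]]}}

```text
time_s: 27.2
tool_pos: [0.5448, -0.2091, 0.1109]
tool_rot: [-180.0, -0.0, 73.2]
force: [0.3, -0.4, -2.6]
grip_width: 0.013
grasp_force: 50.0
```

{"name": "play_rows", "arguments": {"steps": [[[0,0,0.0005,0,0,0,0],[0,0,0.0005,0,0,0,0],[0,0,0,0,0,0,0]]]}}

```text
time_s: 27.5
tool_pos: [0.5449, -0.2091, 0.1108]
tool_rot: [180.0, -0.0, 73.2]
force: [-2.7, 1.0, 3.8]
grip_width: 0.0131
grasp_force: 50.0
```

Run:
```python
from fit import *
o=get_obs();print(o['force'],o['tool_pos'])
f1=cv2.resize(S['frame'][205:320,180:300,::-1],(416,399),interpolation=cv2.INTER_CUBIC)
cc=read_camera('wrist');f2=cv2.resize(cc['frame'][0:290,130:430,::-1],None,fx=1.27,fy=1.376)
g=np.hstack([f1,f2[:399]]); print(g.shape); cv2.imwrite('pics/m7.png',g[:,:800])
```

```text
[-2.98581004  1.66000257  6.65761836] [ 0.54492602 -0.20908984  0.11078072]
(399, 797, 3)
```

Contact came at exactly the expected height, with the underside at 70 mm. Releasing.

{"name": "play_rows", "arguments": {"steps": [[[0,0,-0.0005,0,0,0,0.03],[0,0,0,0,0,0,0.03],[0,0,0,0,0,0,0.03],[0,0,0,0,0,0,0.03],[0,0,-0.02,0,0,0,0.03],[0,0,-0.04,0,0,0,0.03],[0,0,-0.04,0,0,0,0.03],[0,0,-0.04,0,0,0,0.03],[-0.04,0,-0.03,0,0,0,0.03],[-0.04,0,0,0,0,0,0.03],[-0.03,0,0,0,0,0,0.03],[0,0,0,0,0,0,0.03]]]}}

```text
time_s: 28.85
tool_pos: [0.51, -0.3203, 0.2812]
tool_rot: [180.0, 0.2, 72.7]
force: [-0.5, -0.0, 0.6]
grip_width: 0.0303
grasp_force: 0.0
```

{"name": "play_rows", "arguments": {"steps": [[[0,0,0,0,0,0,0.03],[0,0,0,0,0,0,0.03],[0,0,0,0,0,0,0.03]]]}}

```text
time_s: 29.15
tool_pos: [0.514, -0.3127, 0.2802]
tool_rot: [-180.0, -0.0, 73.4]
force: [-0.5, 0.0, 0.3]
grip_width: 0.0299
grasp_force: 0.0
```

Run:
```python
from brfit import *
o=get_obs();print(o['tool_pos'],o['tool_rot'])
c=read_camera('wrist'); np.savez('pics/c8.npz',**c)
z=.1; P=[[-.055,.09,z],[.055,.09,z],[.055,-.09,z],[-.055,-.09,z]]; h=.135; H=[[-.007,.049,h],[.007,.049,h],[.007,-.049,h],[-.007,-.049,h]]
sg=[(P[i],P[(i+1)%4]) for i in range(4)]+[(H[i],H[(i+1)%4]) for i in range(4)]
q,f,f0=brfit(c,[.5445,-.211,-.291],sg);print('cass',q,np.degrees(q[2]),f,f0)
br=[.5447,-.2108,-.2915]
f=c['frame'][:300,:,::-1].copy(); f=cv2.resize(f[:,130:450],None,fx=2.0,fy=2.0,interpolation=cv2.INTER_CUBIC)
def dr(sg,q,col):
    for a,b in sg:
        u=(project(c,W(q,[a,b]))-[130,0])*2; cv2.line(f,*map(tuple,u.round().astype(int)),col,1)
dr(sg,q,(0,220,0))
dr([([-.032,-.075,.07],[-.075,-.075,.07]),([-.032,.075,.07],[-.075,.075,.07]),([-.075,-.075,.082],[-.075,.075,.082]),([.105,.085,.01],[.105,-.085,.01]),([.105,-.085,.01],[-.095,-.085,.01])],br,(0,0,255))
s=cv2.resize(S['frame'][215:315,180:300,::-1],(640,533),interpolation=cv2.INTER_CUBIC)
k=cv2.resize(np.vstack([f[:500],s]),None,fx=.58,fy=.58); cv2.imwrite('pics/m8.png',k); print(k.shape)
```

```text
[ 0.51376583 -0.31315957  0.28036583] [-1.79989385e+02 -2.26850597e-02  7.33407381e+01]
cass [ 0.54268575 -0.20925515 -0.29587697] -16.95250144330875 -161.42527915509118 -136.59523001306277
(599, 371, 3)
```

View pics/m8.png

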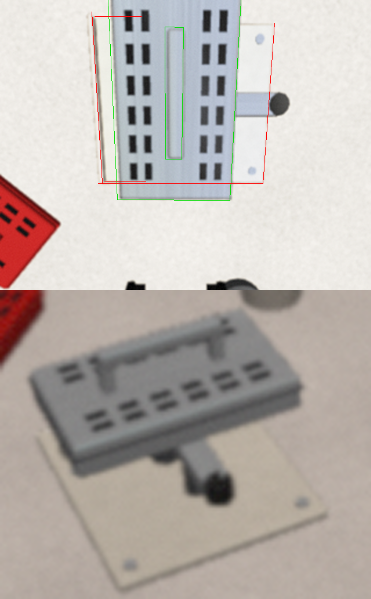

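The last picture shows the cassette level and square on the ledge and arm, with the arm tip still pointing out at (280,104). Its fitted pose matches the bracket fit within 1 mm and 0.2°.

```bash
python3 -c "
from cell import *
print(sign_off())"
```

```text
the job is handed in; nothing more can be done
None
```

I handed the job in at about 29 s: the support arm is out against its stop, both flaps are folded back, and the cassette is released level, centred and square on the ledge and arm. My first grip held only the fingertips, so I set the cassette back in the carton and regripped deeper. I didn't re-check the flaps or the bystanders after the final lift.

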